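# Bring a sample flask to the camera's focus stop

## Robot

A 7-joint arm with a two-finger parallel gripper is mounted at the origin on a cart in front of the work surface, level with it; the furniture and walls round the work are solid. World frame = base frame: x ahead of the robot, y to its left, z up, the work surface at z = 0. Lengths are in m, angles in rad, forces in N, time in s.
With the tool pointing down it reaches from about 0.425 to 0.825 m from the base axis. Payload 3.6 kg.
Tool frame: the origin (TCP) lies at the very end of the fingers, on their centre line; the grasp point (between the pads) lies 19 mm behind it; x points along the fingers, y is the direction in which the jaws open and shut, and the axes are right-handed (so a half turn about x gives the same grasp; the last joint's range is limited). The gripper opens to 93 mm and grips with 3 to 60 N. Pads are 15 mm wide; open, the fingers measure 128 mm over their backs; the gripper's body (75 mm by 188 mm) begins 65 mm behind the grasp point.
Start: joints at [-1.246, 0.615, -0.013, 1.423, 0.008, 1.103, -0.04], TCP at [0.223, 0.61, 0.179] pointing down, gripper open.
Joint ranges: [-3.12, 3.12], [-0.3, 2.06], [-1.34, 1.32], [0.26, 2.42], [-1.36, 4.5], [0.01, 1.98], [-2.84, 2.84]. Speed limits (rad/s): [2.79, 2.79, 3.14, 3.14, 3.14, 3.14, 3.14].

## Interface

Orientations are given as a unit quaternion [x, y, z, w].
In Python, from rig import * gives the robot as it stands.
- The arm moves only by the tool drive_tool, never from a script. Its argument "increments" is a list of rows, each a list of 3 entries, a list of its own where there are three numbers: the shift along the tool's x, y, z in cm, then the turn about the tool's x in rad, then the closure, from 0 (fully open) to 1 (shut). In form: [[[tx, ty, tz], roll, grip], ...]. A call has 1 to 20 rows; each row shifts and turns the commanded pose from where the row before left it, along the tool's axes as they then stand; what a row does not reach is not made up. A row lasts 1/12 s, in which the tool goes at most 41.7 mm and 7.16 degrees, less where a joint would pass 70% of its speed; a pose out of reach is approached as far as the arm can. A call is refused whole if a number of a shift passes 4.17 or a number of a turn 0.125, either way. A call with a gripper value outside its range is refused whole. The fingers move at their own pace and stop on an object; the grip force is fixed at half the most. Time passes only in rows, so rows that do not move let the fingers close. It gives the time, the measured TCP pose, the force and the opening at its end, in the units of the state.
- state(): the state, without advancing time (a new reading comes with each control period).
- get_image(name): name is "side" or "top" or "wrist"; returns the picture (400x640x3 uint8, blue, green, red); there is no depth.
- calibration(name): a dict with "fx", "fy", "cx", "cy" (pixels), "cam_to_world" (4x4, takes a point from camera to world coordinates). Camera axes: x right, y up, looking along -z (the intrinsics and any distortion apply to the point x, -y, -z); pixel columns grow to the right and rows downward; lengths in m; the calibration is good to about 2 mm. A picture is of the moment at which its call begins: read the wrist's pose just before it. calibration takes no time and is no camera call; for the wrist camera it gives the pose at the moment of the call.
- hand_in(): hands the job in, once; it reports no verdict.
The state is a dict: "t": time; "joint_pos": joint angles; "joint_vel": joint speeds; "tau": joint torques, N m; "tcp_pos": TCP position; "orientation": TCP orientation; "ft_force": force on the tool from outside, world axes, zero at the start; "torque": the same for the moment, N m; "finger_gap": finger opening in m.
Only numpy, scipy, OpenCV 4.12 (cv2) and the standard library are available. Lean on these libraries where they do the work, as an engineer would, in place of code of your own. Each camera call takes 0.05 s, during which the arm holds its last target.

## Task

Bring the sample flask into the camera's focus: with the closed fingertips press down the black thumb plate in the middle of the carriage to free its brake, keep it pressed and push the carriage gently along the rail until its bumper rests against the stop clamp, then let the plate spring up so that the brake holds it there. Nothing is grasped: do not touch the flask riding on the carriage or tip it, never drag the carriage with its brake on, and leave the stop clamp and the other things round the rail where they are.

Things in the scene. Friction and masses are not known exactly. Their poses are not given: they have to be found in the camera images.
- rail: camera bench: an aluminium rail 50 mm wide, 465 mm long, 26 mm tall, fixed on the table, with a small black camera at one end. Origin on the table under the rail's centre line. Its y axis runs along the rail towards the camera, z is up. The camera spans y = 165 to 272 mm, its top is at z = 106 mm
- carriage (a joint): travel of the grey carriage along the rail in m, growing towards the camera; 0 at the start, when the thumb plate is 130 mm from the rail's origin, away from the camera. The carriage is 70 mm wide and carries, towards the camera: a cheek, the black thumb plate, a cheek, the flask's nest, a rubber bumper. Drag 1 to 2 N with the brake free; 13 to 15 N with it on
- thumb_top (a point): top centre of the black ribbed thumb plate in the carriage's middle, facing up, 66 mm above the table when up; moves with the plate. The plate is 51 mm along the rail, 38 mm across. At each end a cheek stands 8 mm above it (54 mm between the cheeks, open at both sides)
- thumb_plate (a joint): how far the plate is pressed down, in m: 0 up (brake on), 0.006 fully down. The plate moves, and the brake lets go, at 6 N; fully down takes 9 N. Let go, it springs up and the brake grips again
- bumper_face (a point): centre of the front face of the carriage's rubber bumper, 34 mm above the table and 110 mm from the thumb plate's centre towards the camera; axes as the rail's. This face meets the stop clamp
- stop_face (a point): centre of the stop clamp's face that looks at the carriage, 34 mm above the table; axes as the rail's. The clamp is a dark steel block, 60 mm across and 22 mm along the rail, with a knurled thumbscrew at its side, set somewhere on the rail between carriage and camera; it slips at about 40 N
- sample_mid (a point): centre (half-way up) of the square sample flask, 50 x 43 x 87 mm with white cap, that stands loose in the nest on the carriage; its top is 127 mm above the table
- nest_mid (a point): where the flask's centre is when it stands properly in its nest: 73 mm from the thumb plate's centre towards the camera, 83 mm above the table; the nest's walls are 11 mm high with 2 mm of play
- microscope_main: large black microscope standing fixed on the left of the table, 470 mm long away from the robot, 145 mm wide, 465 mm tall, its eyepieces leaning towards the robot; keep the arm clear of it. Origin on the table under its middle
- flask_near_mid (a point): a square sample flask like the one on the carriage, 50 x 43 x 87 mm, standing on the table behind the rail; the point is its centre
- flask_far_mid (a point): a second waiting square sample flask, 50 x 43 x 87 mm, standing on the table behind the rail; the point is its centre
- dropper_bottle_mid (a point): brown dropper bottle, 31 mm wide and 86 mm tall, standing on the table in front of the rail; the point is its centre
- dish_mid (a point): round petri dish, 64 mm wide and 14 mm tall, lying on the table in front of the rail; the point is its centre
- tissue_pack_mid (a point): flat pack of lens tissue, 70 x 110 x 18 mm, lying on the table in front of the rail near the camera; the point is its centre
- slide_carton_mid (a point): small carton of slides, 78 x 28 x 20 mm, lying on the table behind the rail; the point is its centre
Things that resemble listed ones, but are neither listed nor needed, are in the scene too. What is shaped like the part that bears sample_mid but red or yellow is not meant.

How it is judged:
On the way, in this order (a step that is already met when the one before it is completed fails the run):
1. the thumb plate is pressed down while the carriage is still at its starting place (value of joint thumb_plate above 0.0012 m and distance of bumper_face from where it was at the start of the episode below 0.008 m), for 0.1 s.
2. the carriage's bumper is against the stop clamp with the thumb plate still down (value of joint thumb_plate above 0.0008 m and y of bumper_face in the frame of stop_face above -0.0025 m), for 0.1 s.
At the end, for the whole second after the job is handed in: the carriage rests with its bumper within 2.5 mm of the stop clamp, the thumb plate is up (within 0.5 mm) so that the brake is on, the stop clamp is within 3 mm of where it was set, and the sample flask stands upright (within 0.2 rad) in its nest (centre within 15 mm) (y of bumper_face in the frame of stop_face between -0.0025 and 0.0025 m and value of joint thumb_plate below 0.0005 m and velocity of joint carriage between -0.004 and 0.004 m/s and distance of stop_face from where it was at the start of the episode below 0.003 m and distance between sample_mid and nest_mid below 0.015 m and angle between sample_mid's own z axis and vertical below 0.2 rad); the robot touches nothing.
It fails at once if the sample flask is tipped, lifted or taken from its nest (not (distance between sample_mid and nest_mid below 0.015 m and angle between sample_mid's own z axis and vertical below 0.2 rad)).
It fails at once if the fingers touch the sample flask (contact force between the fingers and sample_flask above 1 N).
It fails at once if the carriage is dragged with its brake on (a nudge of up to 8 mm at the start is forgiven) (value of joint thumb_plate below 0.0003 m and y of bumper_face in the frame of stop_face below -0.005 m and distance of bumper_face from where it was at the start of the episode above 0.008 m and (velocity of joint carriage above 0.02 m/s or velocity of joint carriage below -0.02 m/s)).
It fails at once if the stop clamp is knocked out of its setting by more than 3 mm (distance of stop_face from where it was at the start of the episode above 0.003 m).
It fails at once if something else round the rail is moved by more than 15 mm (distance of any of flask_near_mid, flask_far_mid, dropper_bottle_mid, dish_mid, tissue_pack_mid, slide_carton_mid from where it was at the start of the episode above 0.015 m).
It also fails if it takes over 42 s, if anything falls off the work surface, if the arm or the gripper's body presses on something with over 40 N, if the wrist force passes 120 N, or if a joint passes its speed limit or range.

## Working session

There is one attempt and no reset: what is moved stays moved. The work goes in short steps, Python scripts to look and compute and a tool call to move; the robot and the scene stay as the last step left them, time stands still between calls to the robot, and variables do not carry over. Pictures are saved under pics/ and viewed, and the job is handed in when it is done.

Besides the shell and the picture viewer there is one more tool, called as name(argument=value, ...), one argument or row to a line, values as JSON. drive_tool: Moves the arm, as the interface text tells. Its arguments: {"type":"object","properties":{"increments":{"type":"array"}},"required":["increments"]}

```bash
mkdir -p pics; python3 - <<'E'
from rig import *
import cv2,json
s=state();print(s)
for n in("side","top","wrist"):
    c=calibration(n);print(n,c)
    cv2.imwrite(f"pics/{n}0.png",get_image(n))
E
```

```text
{'t': 0.0, 'joint_pos': array([-1.24650062,  0.61589607, -0.01261964,  1.42487333,  0.0080882 ,
        1.10338176, -0.04040163]), 'joint_vel': array([ 5.23377382e-05, -5.16200669e-04,  1.50918408e-03,  1.25479703e-03,
        7.80259227e-04, -1.06849822e-03,  4.34386992e-05]), 'tau': array([ 1.98740981e-04, -4.58940339e+01,  2.09049862e-01, -1.65745175e+01,
       -6.10127253e-02,  2.05738406e-02,  2.29485049e-04]), 'tcp_pos': array([0.22305472, 0.60959454, 0.17750477]), 'orientation': array([ 0.12249365,  0.6964079 , -0.12424308,  0.69611421]), 'ft_force': array([-0.33303667,  0.32305832, -0.55794364]), 'torque': array([-0.01262307, -0.0200064 , -0.01382099]), 'finger_gap': 0.09301064599291996}
side {'fx': 397.5910463780746, 'fy': 397.5910463780746, 'cx': 316.5238133853736, 'cy': 200.46561142243254, 'cam_to_world': array([[ 0.88354314,  0.19353337, -0.4264931 ,  0.02340959],
       [-0.46800468,  0.3298805 , -0.81984783, -0.98588231],
       [-0.01797616,  0.92397169,  0.38203818,  0.62169991],
       [ 0.        ,  0.        ,  0.        ,  1.        ]])}
top {'fx': 408.51327820026063, 'fy': 408.51327820026063, 'cx': 316.9914738944566, 'cy': 203.25777098157644, 'cam_to_world': array([[-0.02403752,  0.97965291, -0.19925456,  0.37275948],
       [-0.99970011, -0.02262239,  0.00937603,  0.1442702 ],
       [ 0.00467764,  0.19942018,  0.97990291,  1.23413997],
       [ 0.        ,  0.        ,  0.        ,  1.        ]])}
wrist {'fx': 280.36913303681195, 'fy': 280.36913303681195, 'cx': 318.84383126551654, 'cy': 200.48571364153096, 'cam_to_world': array([[ 3.44026817e-01, -8.99929491e-01, -2.67903827e-01,
         1.48144035e-01],
       [ 9.38959728e-01,  3.29598229e-01,  9.85882149e-02,
         6.38286101e-01],
       [-4.21815244e-04, -2.85467894e-01,  9.58388180e-01,
         3.83202050e-01],
       [ 0.00000000e+00,  0.00000000e+00,  0.00000000e+00,
         1.00000000e+00]])}
```

View pics/side0.png

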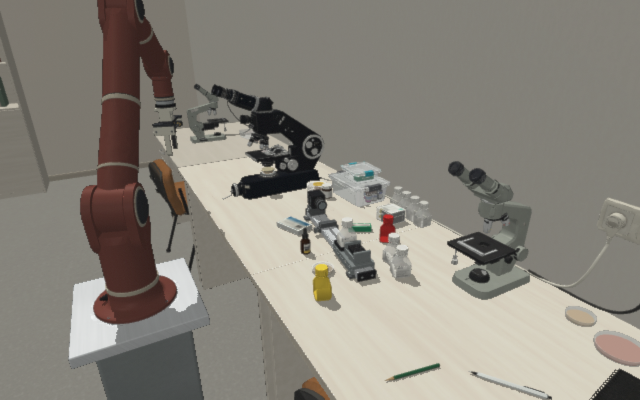

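View pics/top0.png

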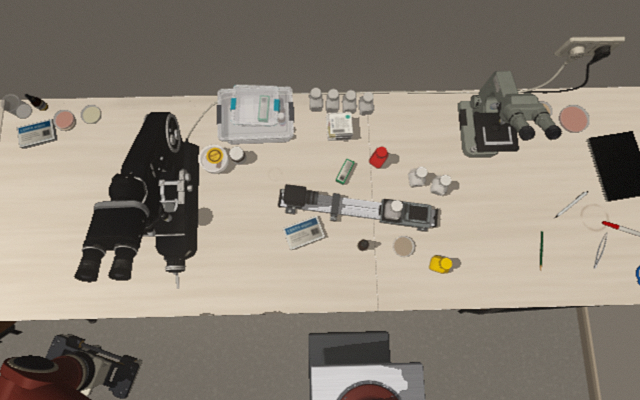

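View pics/wrist0.png

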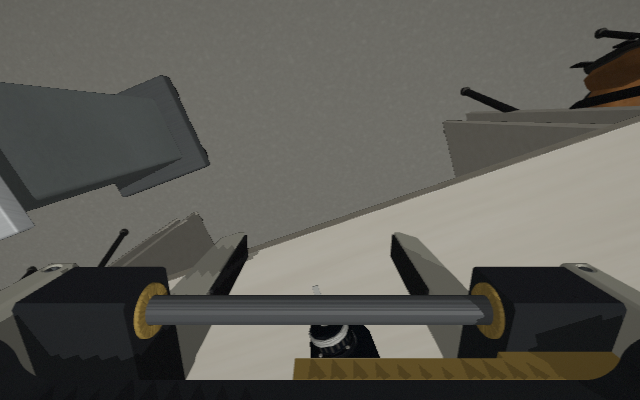

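The top view shows the rail from the camera at about (290,197) to the carriage end at about (438,216). The thumb plate is near (419,214) and the stop clamp near (336,204). I'll enlarge both views.

```bash
python3 - <<'E'
import cv2
t=cv2.imread("pics/top0.png")[150:270,270:470];cv2.imwrite("pics/topc.png",cv2.resize(t,(800,480),interpolation=cv2.INTER_CUBIC))
t=cv2.imread("pics/side0.png")[180:290,270:430];cv2.imwrite("pics/sidec.png",cv2.resize(t,(800,550),interpolation=cv2.INTER_CUBIC))
E
```

```text
(no output)
```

View pics/topc.png

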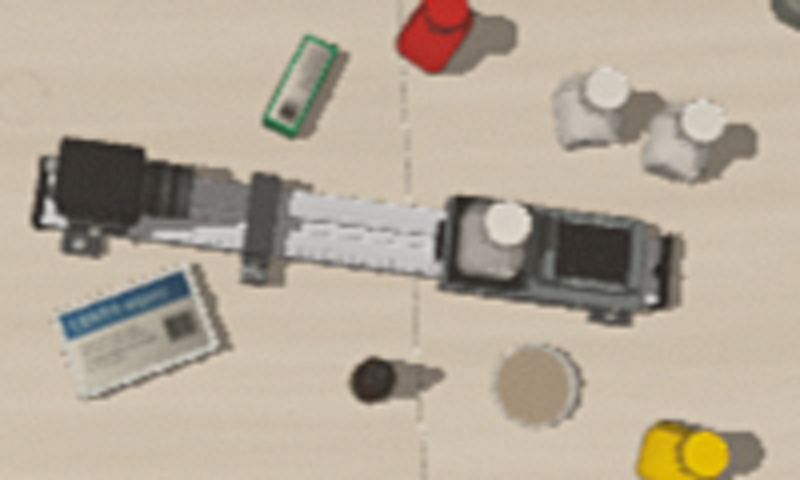

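View pics/sidec.png

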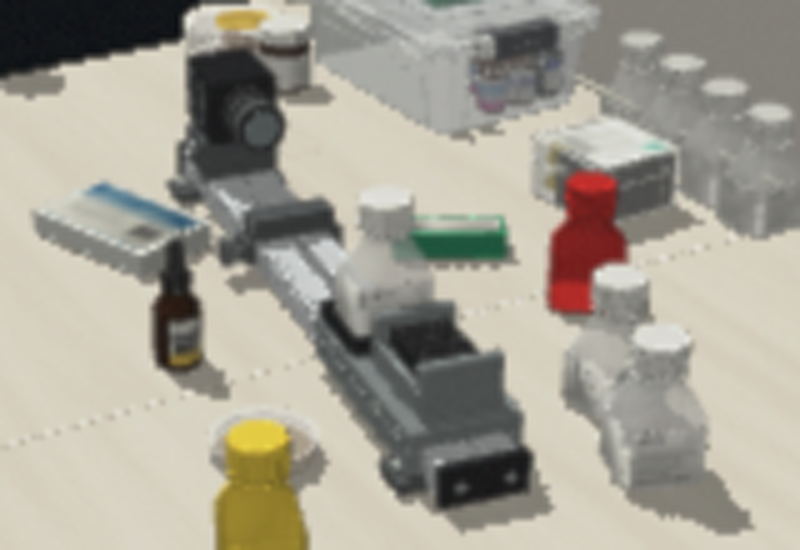

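```bash
cat > h.py <<'E'
import numpy as np
def ray(c,u,v,z):
    T=c["cam_to_world"];d=T[:3,:3]@np.array([(u-c["cx"])/c["fx"],-(v-c["cy"])/c["fy"],-1]);o=T[:3,3]
    return o+d*(z-o[2])/d[2]
def proj(c,p):
    T=c["cam_to_world"];q=T[:3,:3].T@(np.array(p)-T[:3,3]);return np.array([c["cx"]+c["fx"]*q[0]/-q[2],c["cy"]-c["fy"]*q[1]/-q[2]])
E
python3 - <<'E'
from rig import *
from h import *
t=calibration("top");s=calibration("side")
f=lambda u,v,z:ray(t,(u+.5)/4-.5+270,(v+.5)/4-.5+150,z)
g=lambda u,v,z:ray(s,(u+.5)/5-.5+270,(v+.5)/5-.5+180,z)
for n,u,v,z in[("plate",593,252,.066),("railnearend",40,195,.026),("railR",285,190,.026),("railR2",285,270,.026),("rail3",440,208,.026),("rail4",437,276,.026),("clampR top",286,190,.04),("clampbot",278,268,.04),("bump",437,240,.034),("carrR",680,270,.03)]:
    print(n,f(u,v,z).round(4))
print("side plate",g(435,345,.066))
E
```

```text
plate [ 0.5757 -0.1595  0.066 ]
railnearend [0.6361 0.2453 0.026 ]
railR [0.6357 0.06   0.026 ]
railR2 [0.5744 0.0621 0.026 ]
rail3 [ 0.6191 -0.0567  0.026 ]
rail4 [ 0.5672 -0.0516  0.026 ]
clampR top [0.6326 0.0602 0.04  ]
clampbot [0.5736 0.0682 0.04  ]
bump [ 0.5931 -0.0518  0.034 ]
carrR [ 0.5668 -0.233   0.03  ]
side plate [ 0.57508627 -0.16447206  0.066     ]
```

```bash
python3 - <<'E'
import cv2
t=cv2.imread("pics/top0.png")[100:400,0:280];cv2.imwrite("pics/topm.png",cv2.resize(t,None,fx=2,fy=2,interpolation=cv2.INTER_CUBIC))
t=cv2.imread("pics/side0.png")[70:230,140:380];cv2.imwrite("pics/sidem.png",cv2.resize(t,None,fx=3,fy=3,interpolation=cv2.INTER_CUBIC))
from rig import *; from scipy.spatial.transform import Rotation as R
print(R.from_quat(state()["orientation"]).as_matrix().round(3))
E
```

```text
[[-0.001  0.344  0.939]
 [-0.002  0.939 -0.344]
 [-1.    -0.002 -0.   ]]
```

View pics/topm.png

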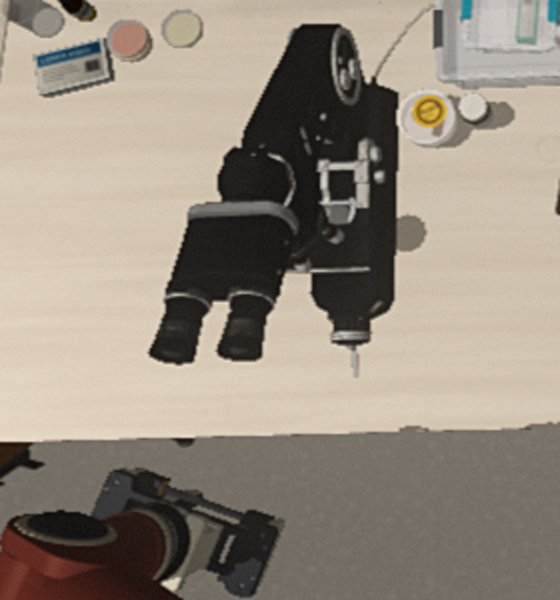

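View pics/sidem.png

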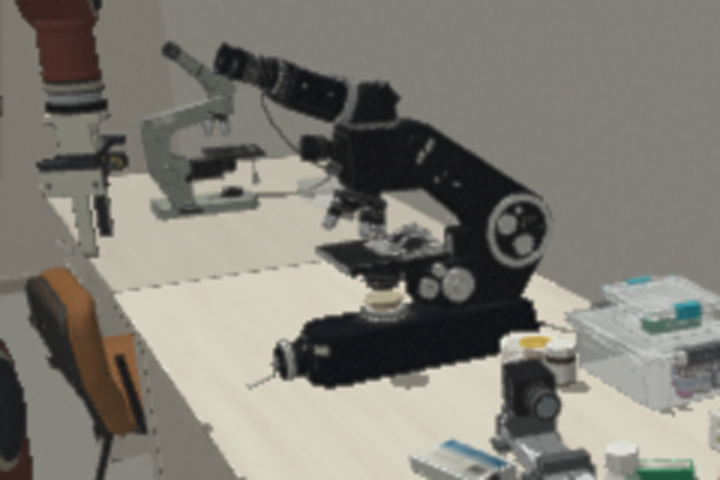

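```bash
python3 - <<'E'
from rig import *
from h import *
t=calibration("top");s=calibration("side")
for z in(.4,.43,.46):
    print(z,[ray(t,u,v,z).round(3)[:2] for u,v in((120,280),(86,281),(130,275),(148,240))], [ray(s,u,v,z).round(3)[:2] for u,v in((214,90),(222,95))])
print(ray(t,177,287,.05),ray(t,177,270,.05),ray(t,198,240,.05),ray(t,177,318,0))
E
```

```text
0.4 [array([0.395, 0.534]), array([0.394, 0.602]), array([0.404, 0.515]), array([0.474, 0.483])] [array([0.487, 0.91 ]), array([0.471, 0.716])]
0.43 [array([0.394, 0.52 ]), array([0.394, 0.586]), array([0.403, 0.502]), array([0.47 , 0.471])] [array([0.424, 0.654]), array([0.41 , 0.486])]
0.46 [array([0.393, 0.506]), array([0.393, 0.569]), array([0.402, 0.488]), array([0.467, 0.459])] [array([0.362, 0.397]), array([0.35 , 0.256])]
[0.38048498 0.53556528 0.05      ] [0.42815214 0.53766814 0.05      ] [0.51277138 0.48065768 0.05      ] [0.29226443 0.54818132 0.        ]
```

drive_tool(
  increments=[
    [[-0.2,-2,0],0,1],
    [[-0.2,-2,0],0,1],
    [[-0.2,-2,0],0,1],
    [[-0.2,-2,0],0,1],
    [[-0.2,-2,0],0,1],
    [[-0.2,-2,0],0,1],
    [[-0.2,-2,0],0,1],
    [[-0.2,-2,0],0,1],
    [[-0.2,-2,0],0,1],
    [[-0.2,-2,0],0,1],
  ],
)

```text
t: 0.98
tcp_pos: [0.1542, 0.4214, 0.1986]
orientation: [0.123, 0.696, -0.124, 0.696]
ft_force: [-0.1, 0.8, 0.6]
finger_gap: 0.0309
```

drive_tool(
  increments=[
    [[0,-0.18,4],0.09,1],
    [[0,-0.18,4],0.09,1],
    [[0,-0.18,4],0.09,1],
    [[0,-0.18,4],0.09,1],
    [[0,-0.18,4],0.09,1],
    [[0,-0.18,4],0.09,1],
    [[0,-0.18,4],0.09,1],
    [[0,-0.18,4],0.09,1],
    [[0,-0.18,4],0.09,1],
    [[0,-0.18,4],0.09,1],
    [[0,-0.18,4],0.09,1],
    [[0,-0.18,4],0.09,1],
    [[0,-0.18,4],0.09,1],
    [[0,-0.18,4],0.09,1],
    [[0,-0.18,4],0.09,1],
  ],
)

```text
t: 2.23
tcp_pos: [0.4433, -0.0549, 0.1987]
orientation: [0.532, 0.465, -0.532, 0.466]
ft_force: [1.3, -0.5, 0.7]
finger_gap: 0.0001
```

drive_tool(
  increments=[
    [[0,0,0],0,1],
  ],
)

```text
t: 2.32
tcp_pos: [0.4417, -0.0624, 0.1993]
orientation: [-0.534, -0.46, 0.536, -0.464]
ft_force: [-0.0, -0.2, 0.7]
finger_gap: 0.0008
```

```bash
python3 - <<'E'
from rig import *; from scipy.spatial.transform import Rotation as R
import cv2
s=state();print(s["t"],s["tcp_pos"],s["ft_force"],s["joint_pos"].round(3));print(R.from_quat(s["orientation"]).as_matrix().round(3))
cv2.imwrite("pics/w1.png",get_image("wrist"))
E
```

```text
2.3167 [ 0.44170491 -0.06241502  0.19929856] [-0.00137605 -0.16979914  0.74399849] [-0.313  0.303  0.527  1.962 -0.183  0.922  0.158]
[[ 0.001  0.989 -0.146]
 [-0.005 -0.146 -0.989]
 [-1.     0.002  0.005]]
```

View pics/w1.png

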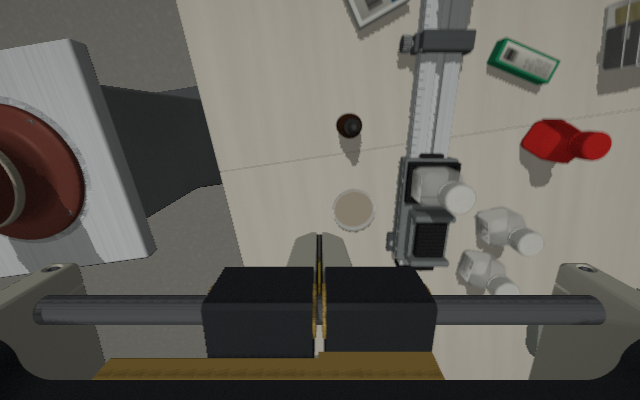

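The wrist view shows the rail running nearly straight up the picture: plate near (430,240), clamp near (447,41), bumper near (433,156).

```bash
python3 - <<'E'
import cv2
t=cv2.imread("pics/w1.png")[0:280,380:490];cv2.imwrite("pics/w1a.png",cv2.resize(t[:145],None,fx=4,fy=4,interpolation=cv2.INTER_CUBIC));cv2.imwrite("pics/w1b.png",cv2.resize(t[140:],None,fx=4,fy=4,interpolation=cv2.INTER_CUBIC))
E
```

```text
(no output)
```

View pics/w1a.png

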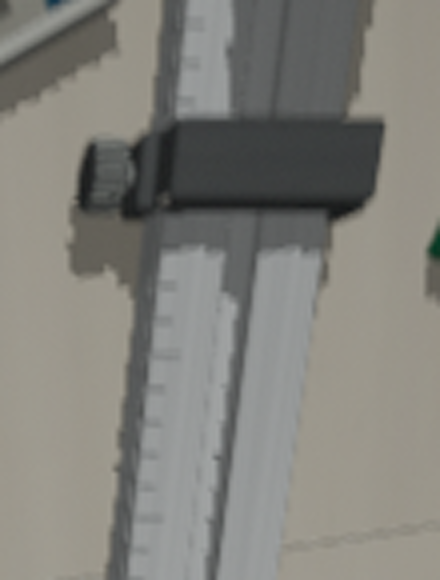

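View pics/w1b.png

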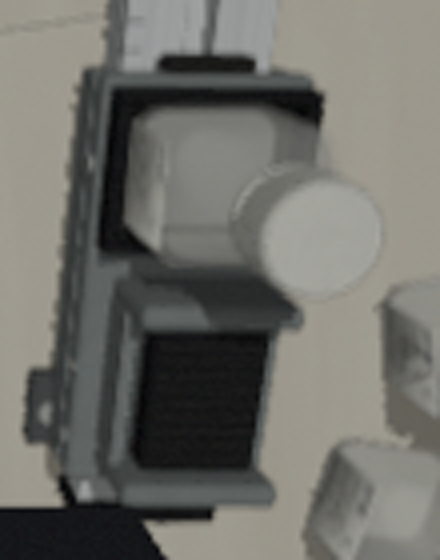

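```bash
python3 - <<'E'
from rig import *
from h import *
w=calibration("wrist")
A=lambda u,v,z:ray(w,(u+.5)/4-.5+380,(v+.5)/4-.5,z).round(4)
B=lambda u,v,z:ray(w,(u+.5)/4-.5+380,(v+.5)/4-.5+140,z).round(4)
print("plate",B(201,400,.066),"corners",[B(*p,.066)for p in((148,332),(272,332),(252,468),(130,468))])
p,q=A(178,80,.026),A(130,560,.026);print("rail L",p,q,np.arctan2(p[0]-q[0],p[1]-q[1]))
p,q=A(290,0,.026),A(205,570,.026);print("groove",p,q,np.arctan2(p[0]-q[0],p[1]-q[1]))
p,q=A(320,255,.026),A(277,570,.026);print("rail R",p,q,np.arctan2(p[0]-q[0],p[1]-q[1]))
print("clamp bottom front at rail",A(250,210,.034),A(250,212,.026),"clamp topfront",A(270,203,.045))
print("bumper top front",B(205,55,.034),B(205,55,.044))
E
```

```text
plate [ 0.576  -0.1512  0.066 ] corners [array([ 0.5598, -0.1248,  0.066 ]), array([ 0.5994, -0.1304,  0.066 ]), array([ 0.5923, -0.1785,  0.066 ]), array([ 0.5518, -0.1728,  0.066 ])]
rail L [0.5917 0.1139 0.026 ] [ 0.5713 -0.0235  0.026 ] 0.14739486115406397
groove [0.6245 0.1298 0.026 ] [ 0.5958 -0.0302  0.026 ] 0.1774874868200058
rail R [0.6333 0.0605 0.026 ] [ 0.6194 -0.0336  0.026 ] 0.14665467556165637
clamp bottom front at rail [0.6088 0.0749 0.034 ] [0.6122 0.0755 0.026 ] clamp topfront [0.6099 0.0744 0.045 ]
bumper top front [ 0.5924 -0.0437  0.034 ] [ 0.5886 -0.0419  0.044 ]
```

```bash
python3 - <<'E'
from rig import *
from h import *
import cv2
s=state();w=calibration("wrist");print(s["t"],s["tcp_pos"],s["joint_vel"].round(3))
im=get_image("wrist");s=state();print(s["t"],s["tcp_pos"])
cv2.imwrite("pics/w2.png",im)
t=im[0:280,380:490];cv2.imwrite("pics/w2a.png",cv2.resize(t[:145],None,fx=4,fy=4,interpolation=cv2.INTER_CUBIC));cv2.imwrite("pics/w2b.png",cv2.resize(t[140:],None,fx=4,fy=4,interpolation=cv2.INTER_CUBIC))
E
```

```text
2.3667 [ 0.44220547 -0.05776986  0.19895338] [-0.06   0.005 -0.1   -0.004 -0.032  0.008 -0.003]
2.4167 [ 0.44257392 -0.0545315   0.19866223]
```

View pics/w2b.png

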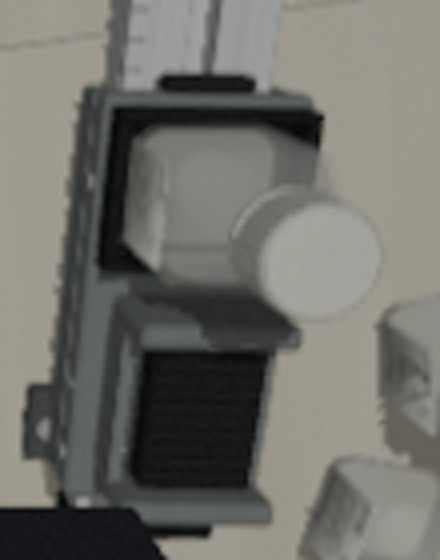

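View pics/w2a.png

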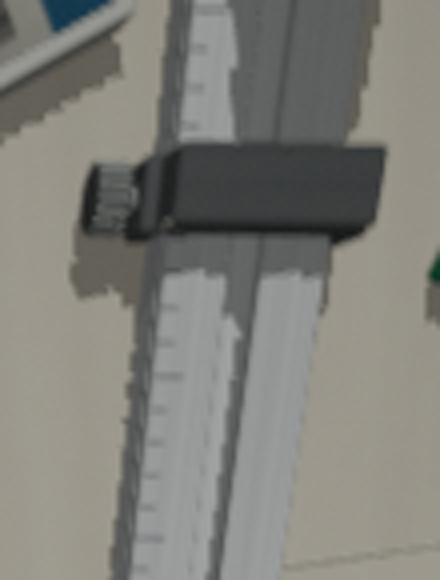

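```bash
python3 - <<'E'
from rig import *
from h import *
w=calibration("wrist");s=state()
d=np.array([.44220547,-.05776986,.19895338])-s["tcp_pos"];print(s["tcp_pos"],d)
w["cam_to_world"][:3,3]+=d
A=lambda u,v,z:ray(w,(u+.5)/4-.5+380,(v+.5)/4-.5,z).round(4)
B=lambda u,v,z:ray(w,(u+.5)/4-.5+380,(v+.5)/4-.5+140,z).round(4)
print("plate",B(201,419,.066))
print("clampbot",A(250,236,.034),A(250,236,.026),A(270,228,.045))
print("bump",B(207,75,.034),B(207,75,.044))
t=calibration("top")
for p in ([.5757,-.1595,.066],[.576,-.151,.066]): print(4*(proj(t,p)-[269.5,149.5])-.5)
E
```

```text
[ 0.44257392 -0.0545315   0.19866223] [-0.00036845 -0.00323836  0.00029115]
plate [ 0.5763 -0.1569  0.066 ]
clampbot [0.608  0.0692 0.034 ] [0.6113 0.0702 0.026 ] [0.6091 0.0691 0.045 ]
bump [ 0.5927 -0.0492  0.034 ] [ 0.5889 -0.0473  0.044 ]
[592.95794532 252.03808212]
[581.26614013 251.89894774]
```

drive_tool(
  increments=[
    [[0,0.6,0.3],0,1],
    [[0,1.2,0.65],0,1],
    [[0,1.2,0.65],0,1],
    [[0,1.2,0.65],0,1],
    [[0,1.2,0.65],0,1],
    [[0,1.2,0.65],0,1],
    [[0,1.2,0.65],0,1],
    [[0,1.2,0.65],0,1],
    [[0,1.2,0.65],0,1],
    [[0,1.2,0.65],0,1],
    [[0,1.2,0.65],0,1],
    [[0,1.2,0.65],0,1],
    [[0,0.6,0.35],0,1],
    [[0,0.2,0],0,1],
    [[0,0,0],0,1],
    [[0,0,0],0,1],
    [[0,0,0],0,1],
    [[0,0,0],0,1],
  ],
)

```text
t: 3.92
tcp_pos: [0.5773, -0.1486, 0.1988]
orientation: [0.531, 0.467, -0.531, 0.466]
ft_force: [0.2, -0.1, 0.2]
finger_gap: 0.0004
```

```bash
python3 - <<'E'
from rig import *; from scipy.spatial.transform import Rotation as R
import cv2
s=state();print(s["t"],s["tcp_pos"],s["ft_force"],s["joint_vel"].round(3));print(R.from_quat(s["orientation"]).as_matrix().round(4))
P=np.array([.576,-.158]) if 0 else None
import numpy as np
d=np.array([.5765,-.154])-s["tcp_pos"][:2];M=R.from_quat(s["orientation"]).as_matrix();print("cm y,z",100*(M[:2,1:].T@d))
im=get_image("top")[150:270,330:490];cv2.imwrite("pics/t2.png",cv2.resize(im,None,fx=4,fy=4,interpolation=cv2.INTER_CUBIC))
cv2.imwrite("pics/w3.png",get_image("wrist"))
E
```

```text
3.9167 [ 0.57732342 -0.14859559  0.19879676] [ 0.18280167 -0.10050699  0.21354945] [ 0.003 -0.     0.003 -0.004  0.002  0.001 -0.001]
[[-1.000e-04  9.917e-01 -1.289e-01]
 [ 6.000e-04 -1.289e-01 -9.917e-01]
 [-1.000e+00 -2.000e-04 -5.000e-04]]
cm y,z [-0.0119961   0.54654589]
```

View pics/w3.png

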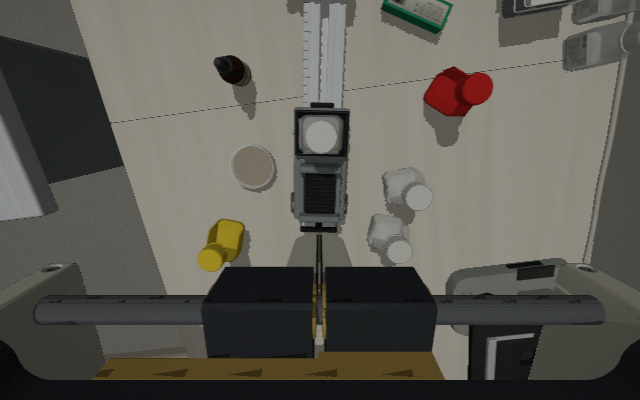

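View pics/t2.png

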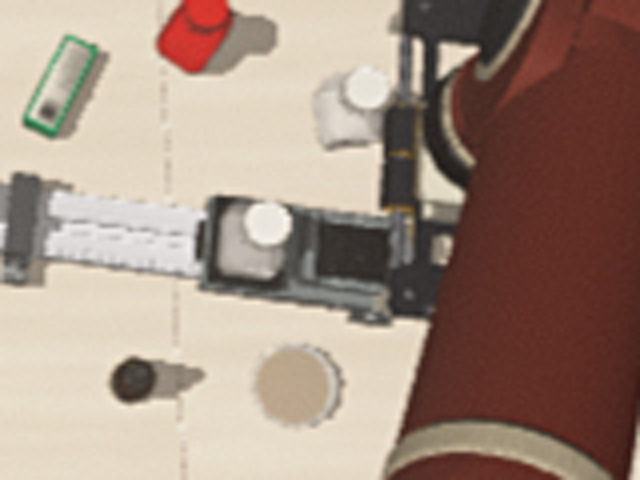

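Arm settled; the plate appears near (321,194), the bumper near (322,105).

```bash
python3 - <<'E'
import cv2
t=cv2.imread("pics/w3.png")[90:240,270:380];cv2.imwrite("pics/w3c.png",cv2.resize(t,None,fx=4,fy=4,interpolation=cv2.INTER_CUBIC))
from rig import *; from h import *
w=calibration("wrist");print(ray(w,321,194,.066),ray(w,322,103,.044),proj(w,[.576,-.158,.066]))
E
```

```text
[ 0.57827199 -0.16043653  0.066     ] [ 0.59348704 -0.05287196  0.044     ] [318.94594396 192.35938503]
```

View pics/w3c.png

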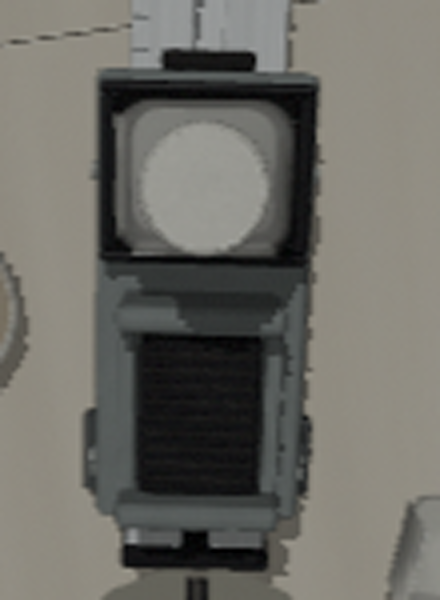

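drive_tool(
  increments=[
    [[0.5,0,0.3],0.018,1],
    [[1.5,0,0.35],0,1],
    [[1.5,0,0],0,1],
    [[1.5,0,0],0,1],
    [[1.5,0,0],0,1],
    [[1.5,0,0],0,1],
    [[1.5,0,0],0,1],
    [[1.0,0,0],0,1],
    [[0.8,0,0],0,1],
    [[0.4,0,0],0,1],
    [[0.2,0,0],0,1],
    [[0,0,0],0,1],
    [[0,0,0],0,1],
    [[0,0,0],0,1],
    [[0,0,0],0,1],
    [[0,0,0],0,1],
  ],
)

```text
t: 5.35
tcp_pos: [0.577, -0.1558, 0.0801]
orientation: [0.536, 0.461, -0.535, 0.462]
ft_force: [0.3, -0.7, 0.4]
finger_gap: 0.0002
```

```bash
python3 - <<'E'
from rig import *; from scipy.spatial.transform import Rotation as R
import cv2
s=state();print(s["t"],s["tcp_pos"],s["ft_force"]);print(R.from_quat(s["orientation"]).as_matrix().round(4))
im=get_image("side")[180:290,300:430];cv2.imwrite("pics/s3.png",cv2.resize(im,None,fx=5,fy=5,interpolation=cv2.INTER_CUBIC))
cv2.imwrite("pics/w4.png",get_image("wrist"))
E
```

```text
5.35 [ 0.57704062 -0.15581477  0.08010767] [ 0.34571881 -0.69768656  0.36959699]
[[ 8.000e-04  9.891e-01 -1.474e-01]
 [-2.000e-04 -1.474e-01 -9.891e-01]
 [-1.000e+00  8.000e-04  1.000e-04]]
```

View pics/w4.png

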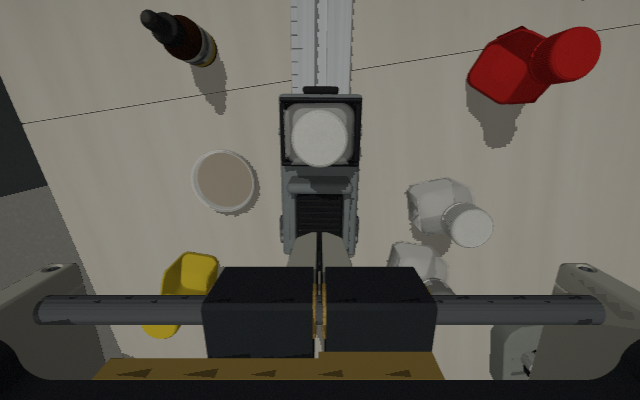

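View pics/s3.png

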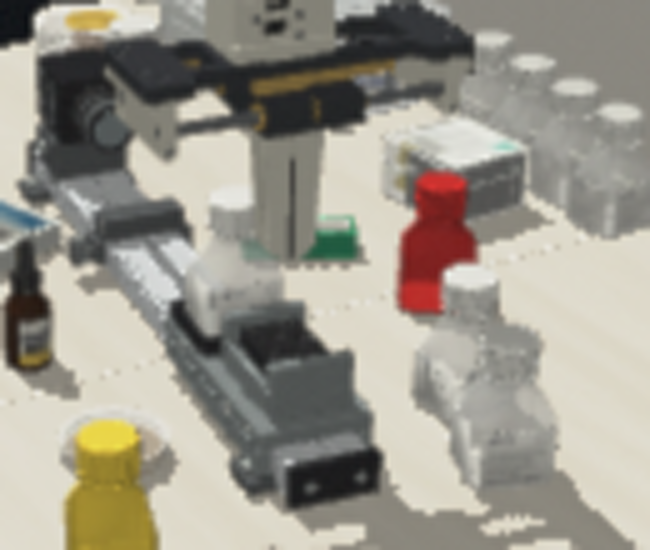

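```bash
python3 - <<'E'
from rig import *; from h import *
c=calibration("side");w=calibration("wrist");s=state()
for p in ([.577,-.156,.080],[.577,-.159,.066],[.577,-.156,.18]):
    q=proj(c,p);print(q,5*(q-[300,180]),proj(w,p))
print(s["t"],s["tcp_pos"])
q=np.array([290,258])/5+[300,180]
for z in(.08,.1,.12,.14): print(z,ray(c,*q,z))
E
```

```text
[355.62001466 242.79840705] [278.1000733  313.99203527] [319.47233367 224.69362234]
[356.10418939 247.60544217] [280.52094695 338.02721087] [319.96223032 221.86087019]
[356.33775297 210.43739195] [281.68876486 152.18695977] [319.99360562 307.6018165 ]
5.45 [ 0.5769042  -0.15577644  0.07992327]
0.08 [ 0.62119559 -0.1011565   0.08      ]
0.1 [ 0.59912485 -0.13382129  0.1       ]
0.12 [ 0.5770541  -0.16648609  0.12      ]
0.14 [ 0.55498336 -0.19915088  0.14      ]
```

The side view shows the fingertips at about (358,232), but the state's TCP should project to about (356,243). I'll check that with a fresh picture before I press.

```bash
python3 - <<'E'
from rig import *; from h import *
import cv2
im=get_image("side")[190:270,310:410];cv2.imwrite("pics/s4.png",cv2.resize(im,None,fx=7,fy=7,interpolation=cv2.INTER_CUBIC))
w=calibration("wrist");s=state()
print(s["tcp_pos"]);a=np.array([.1474,.9891,0])
for dz in(0,.01,.02,.03,.035,.04):
  for k in(-.0075,.0075): print(dz,k,proj(w,s["tcp_pos"]+[0,0,dz]+a*k))
cv2.imwrite("pics/w5.png",cv2.resize(get_image("wrist")[150:300,240:400],None,fx=5,fy=4,interpolation=cv2.INTER_CUBIC))
E
```

```text
[ 0.57684722 -0.1557506   0.07983991]
0 -0.0075 [319.30357453 233.24573321]
0 0.0075 [319.30372136 215.38061487]
0.01 -0.0075 [319.32424647 238.47290757]
0.01 0.0075 [319.32482324 219.89248449]
0.02 -0.0075 [319.34687134 244.19390525]
0.02 0.0075 [319.34796145 224.8397478 ]
0.03 -0.0075 [319.3717396  250.48217465]
0.03 0.0075 [319.37344568 230.28862282]
0.035 -0.0075 [319.38512192 253.8660729 ]
0.035 0.0075 [319.38718195 233.22562502]
0.04 -0.0075 [319.39920233 257.42648964]
0.04 0.0075 [319.40165179 236.31947254]
```

View pics/s4.png

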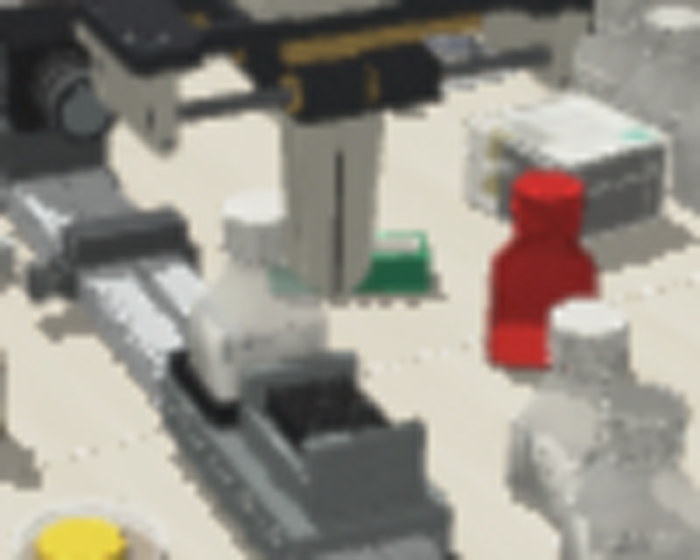

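View pics/w5.png

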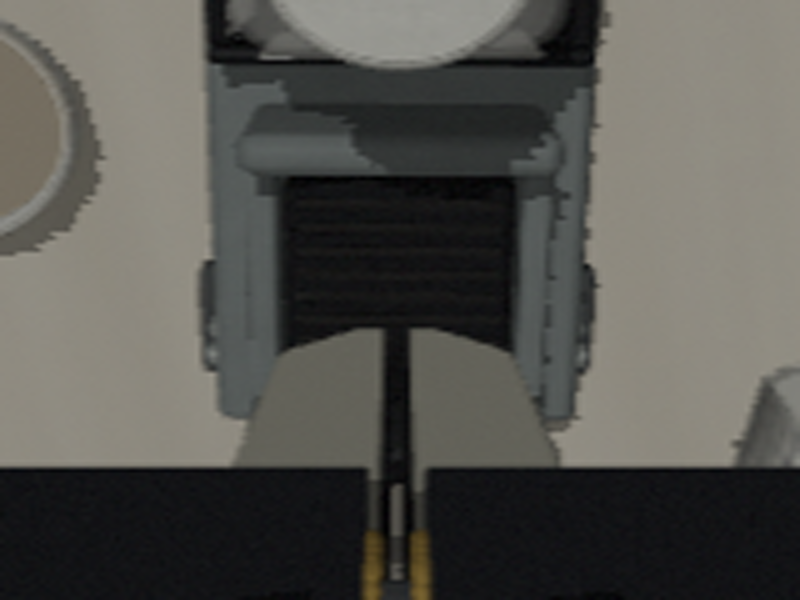

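```bash
python3 - <<'E'
from rig import *; from h import *
w=calibration("wrist");s=state();T=w["cam_to_world"]
print(T[:3,3],s["tcp_pos"],s["ft_force"],s["joint_pos"])
a=np.array([.1474,.9891,0]);b=np.array([.9891,-.1474,0])
P=np.array([.577,-.159,.066])
print("depth plate",(T[:3,:3].T@(P-T[:3,3])))
for n,k,l in(("front",.0255,0),("L",0,-.019),("R",0,.019)): 
    q=proj(w,P+a*k+b*l);print(n,q,((q-[240,150])*[5,4]))
for k,z in((.027,.074),(.035,.074),(.11,.034),(.11,.045)): print(k,z,proj(w,P*[1,1,0]+a*k+[0,0,z]))
E
```

```text
[ 0.5883839  -0.07604609  0.28537414] [ 0.57684075 -0.15575622  0.07980471] [-0.75542776 -0.82920999  0.30486058] [-0.03463084  0.67654194  0.43266769  1.70560758 -0.36061266  0.83896767
  0.40987792]
depth plate [ 0.00103597 -0.01791213 -0.23412398]
front [320.10939165 192.40802722] [400.54695826 169.6321089 ]
L [297.33140662 221.94475828] [286.65703308 287.77903312]
R [342.83841021 221.92708723] [514.19205106 287.70834891]
0.027 0.074 [320.15395656 193.18035257]
0.035 0.074 [320.16289422 183.17092856]
0.11 0.034 [320.03122031  84.45435086]
0.11 0.045 [320.08552312  82.89814143]
```

Both views agree that the visible tips sit about 32 mm above the reported TCP, though the wrist camera pose itself fits the plate to within a pixel. I'll descend slowly and let the force show where contact really is.

drive_tool(
  increments=[
    [[0.2,0,0],0,1],
    [[0.2,0,0],0,1],
    [[0.2,0,0],0,1],
    [[0.2,0,0],0,1],
    [[0.2,0,0],0,1],
    [[0.1,0,0],0,1],
    [[0.0,0,0],0,1],
    [[0,0,0],0,1],
  ],
)

```text
t: 6.22
tcp_pos: [0.5767, -0.1558, 0.0685]
orientation: [-0.536, -0.462, 0.536, -0.462]
ft_force: [-0.6, -0.3, 0.8]
finger_gap: 0.0006
```

drive_tool(
  increments=[
    [[0.1,0,0],0,1],
    [[0.1,0,0],0,1],
    [[0.1,0,0],0,1],
    [[0,0,0],0,1],
  ],
)

```text
t: 6.55
tcp_pos: [0.5766, -0.1557, 0.0655]
orientation: [-0.535, -0.462, 0.536, -0.462]
ft_force: [0.9, 0.4, 0.3]
finger_gap: 0.0004
```

drive_tool(
  increments=[
    [[0.1,0,0],0,1],
    [[0.1,0,0],0,1],
    [[0,0,0],0,1],
    [[0,0,0],0,1],
  ],
)

```text
t: 6.88
tcp_pos: [0.5767, -0.1557, 0.0636]
orientation: [-0.536, -0.462, 0.536, -0.462]
ft_force: [0.0, -0.3, 0.1]
finger_gap: 0.0005
```

```bash
python3 - <<'E'
from rig import *
import cv2
im=get_image("side")[190:270,310:410];cv2.imwrite("pics/s5.png",cv2.resize(im,None,fx=7,fy=7,interpolation=cv2.INTER_CUBIC))
cv2.imwrite("pics/w6.png",cv2.resize(get_image("wrist")[150:300,240:400],None,fx=5,fy=4,interpolation=cv2.INTER_CUBIC))
s=state();print(s["t"],s["tcp_pos"],s["ft_force"])
E
```

```text
6.9833 [ 0.57676415 -0.15575674  0.06366911] [-0.02921206 -0.23709821 -0.1069677 ]
```

View pics/s5.png

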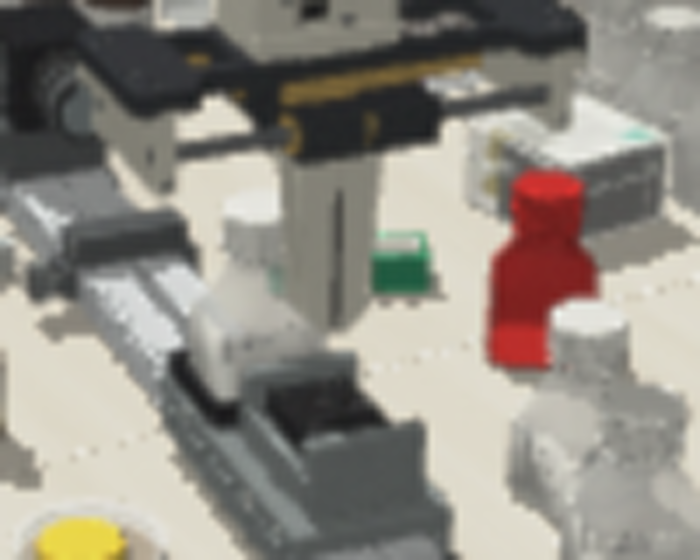

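View pics/w6.png

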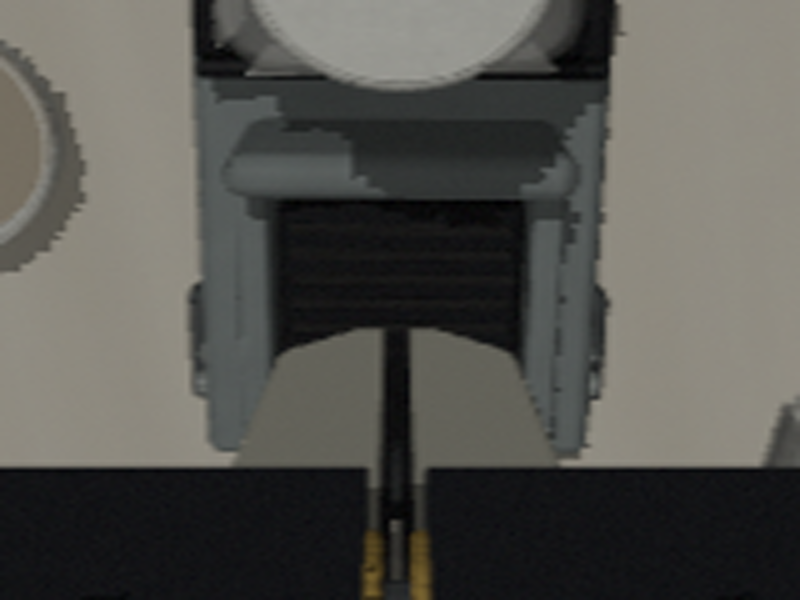

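```bash
python3 - <<'E'
from rig import *; from h import *
c=calibration("side");t=state()["tcp_pos"];a=np.array([.1474,.9891,0])
for z in(.085,.09,.095,.1): print(z,ray(c,358.3,236.9,z))
for k in(-.0075,.0075):
  for dz in(.02,.03): print(k,dz,proj(c,t+a*k+[0,0,dz]))
w=calibration("wrist")
# slit tip in wrist 395/5+240, 328/4+150
for z in(.085,.09,.095,.1): print(z,ray(w,319,232,z))
E
```

```text
0.085 [ 0.59790213 -0.13782883  0.085     ]
0.09 [ 0.59255005 -0.14572946  0.09      ]
0.095 [ 0.58719796 -0.15363009  0.095     ]
0.1 [ 0.58184588 -0.16153072  0.1       ]
-0.0075 0.02 [356.6462196  242.82435731]
-0.0075 0.03 [356.71980727 239.66556065]
0.0075 0.02 [354.42250327 240.45767265]
0.0075 0.03 [354.48768105 237.32764366]
0.085 [ 0.57690654 -0.15316822  0.085     ]
0.09 [ 0.57721793 -0.15107613  0.09      ]
0.095 [ 0.57752932 -0.14898404  0.095     ]
0.1 [ 0.57784071 -0.14689196  0.1       ]
```

```bash
python3 - <<'E'
from rig import *; from h import *
c=calibration("side");t0=calibration("top")
t=state()["tcp_pos"];b=np.array([.9891,-.1474,0])
for k in(-.075,-.094):
  for z in(.14,.16,.18,.2): print(k,z,proj(c,(t+b*k)*[1,1,0]+[0,0,z]))
for u,v in((421.5,171.8),(445.7,179.8)): print(ray(t0,u,v,.127))
E
```

```text
-0.075 0.14 [330.66844203 228.07202144]
-0.075 0.16 [330.63586754 221.40499433]
-0.075 0.18 [330.60282466 214.64210049]
-0.075 0.2 [330.56930321 207.78125721]
-0.094 0.14 [324.10136021 229.22524918]
-0.094 0.16 [324.02148118 222.53068585]
-0.094 0.18 [323.94044734 215.73933903]
-0.094 0.2 [323.85823345 208.84909461]
[ 0.68138628 -0.16243053  0.127     ]
[ 0.65663238 -0.22857802  0.127     ]
```

drive_tool(
  increments=[
    [[0.3,0,0],0,1],
    [[0.4,0,0],0,1],
    [[0.4,0,0],0,1],
    [[0.4,0,0],0,1],
    [[0.4,0,0],0,1],
    [[0.2,0,0],0,1],
    [[0.1,0,0],0,1],
    [[0,0,0],0,1],
    [[0,0,0],0,1],
  ],
)

```text
t: 7.73
tcp_pos: [0.5768, -0.1558, 0.0417]
orientation: [-0.536, -0.462, 0.536, -0.462]
ft_force: [-0.0, -0.8, 0.3]
finger_gap: 0.0003
```

```bash
python3 - <<'E'
from rig import *
import cv2
im=get_image("side")[190:270,310:410];cv2.imwrite("pics/s6.png",cv2.resize(im,None,fx=7,fy=7,interpolation=cv2.INTER_CUBIC))
cv2.imwrite("pics/w7.png",get_image("wrist"))
s=state();print(s["t"],s["tcp_pos"],s["ft_force"])
E
```

```text
7.8333 [ 0.5769266  -0.15587115  0.04188927] [0.16753342 0.45082979 0.5944549 ]
```

View pics/s6.png

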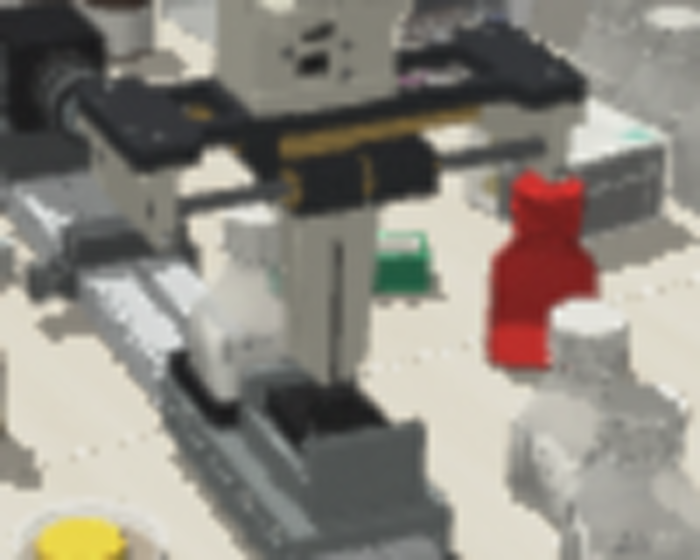

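View pics/w7.png

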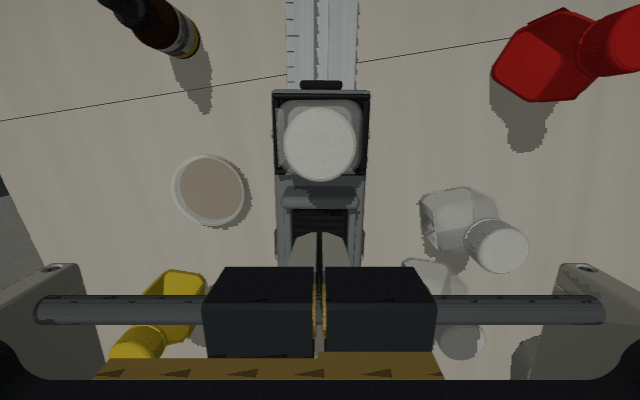

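drive_tool(
  increments=[
    [[0.15,0,0],0,1],
    [[0.15,0,0],0,1],
    [[0.15,0,0],0,1],
    [[0.15,0,0],0,1],
    [[0,0,0],0,1],
    [[0,0,0],0,1],
  ],
)

```text
t: 8.33
tcp_pos: [0.5766, -0.1557, 0.0355]
orientation: [-0.535, -0.462, 0.536, -0.462]
ft_force: [0.3, 0.3, 0.9]
finger_gap: 0.0003
```

drive_tool(
  increments=[
    [[0.1,0,0],0,1],
    [[0.1,0,0],0,1],
    [[0,0,0],0,1],
    [[0,0,0],0,1],
  ],
)

```text
t: 8.67
tcp_pos: [0.5767, -0.1557, 0.0336]
orientation: [-0.536, -0.462, 0.536, -0.462]
ft_force: [1.1, -0.3, 0.6]
finger_gap: 0.0008
```

drive_tool(
  increments=[
    [[0.1,0,0],0,1],
    [[0.1,0,0],0,1],
    [[0,0,0],0,1],
    [[0,0,0],0,1],
  ],
)

```text
t: 9.0
tcp_pos: [0.5767, -0.1557, 0.0316]
orientation: [-0.536, -0.462, 0.536, -0.462]
ft_force: [0.4, -0.4, 0.7]
finger_gap: 0.0005
```

```bash
python3 - <<'E'
from rig import *
import cv2
im=get_image("side")[220:270,330:390];cv2.imwrite("pics/s7.png",cv2.resize(im,None,fx=10,fy=10,interpolation=cv2.INTER_CUBIC))
s=state();print(s["t"],s["tcp_pos"],s["ft_force"])
E
```

```text
9.05 [ 0.57674883 -0.15574471  0.03162782] [-0.02987477 -0.05398673 -0.22513836]
```

View pics/s7.png

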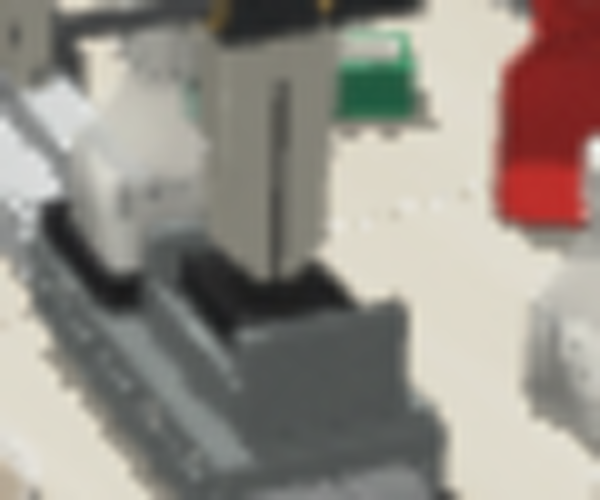

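drive_tool(
  increments=[
    [[0.1,0,0],0,1],
    [[0.1,0,0],0,1],
    [[0,0,0],0,1],
    [[0,0,0],0,1],
  ],
)

```text
t: 9.38
tcp_pos: [0.5767, -0.1557, 0.0296]
orientation: [-0.536, -0.462, 0.536, -0.462]
ft_force: [-0.2, -0.4, -1.6]
finger_gap: 0.0004
```

drive_tool(
  increments=[
    [[0.1,0,0],0,1],
    [[0.1,0,0],0,1],
    [[0,0,0],0,1],
    [[0,0,0],0,1],
  ],
)

```text
t: 9.72
tcp_pos: [0.5768, -0.1558, 0.0277]
orientation: [0.536, 0.462, -0.536, 0.462]
ft_force: [1.3, -0.7, 1.2]
finger_gap: 0.0004
```

drive_tool(
  increments=[
    [[0.1,0,0],0,1],
    [[0.1,0,0],0,1],
    [[0,0,0],0,1],
    [[0,0,0],0,1],
  ],
)

```text
t: 10.05
tcp_pos: [0.5769, -0.1558, 0.0264]
orientation: [0.536, 0.462, -0.535, 0.462]
ft_force: [-0.4, 0.2, 5.7]
finger_gap: 0.0004
```

drive_tool(
  increments=[
    [[0.1,0,0],0,1],
    [[0.1,0,0],0,1],
    [[0.1,0,0],0,1],
    [[0,0,0],0,1],
    [[0,0,0],0,1],
  ],
)

```text
t: 10.47
tcp_pos: [0.5769, -0.1558, 0.0237]
orientation: [0.536, 0.462, -0.535, 0.462]
ft_force: [-1.7, 0.9, 6.2]
finger_gap: 0.0004
```

drive_tool(
  increments=[
    [[0.1,0,0],0,1],
    [[0.1,0,0],0,1],
    [[0.1,0,0],0,1],
    [[0,0,0],0,1],
    [[0,0,0],0,1],
  ],
)

```text
t: 10.88
tcp_pos: [0.5769, -0.1558, 0.0209]
orientation: [0.536, 0.462, -0.535, 0.462]
ft_force: [-2.1, 0.5, 8.6]
finger_gap: 0.0005
```

drive_tool(
  increments=[
    [[0.1,0,0],0,1],
    [[0.05,0,0],0,1],
    [[0,0,0],0,1],
    [[0,0,0],0,1],
  ],
)

```text
t: 11.22
tcp_pos: [0.5769, -0.1561, 0.0203]
orientation: [0.536, 0.461, -0.535, 0.462]
ft_force: [-3.4, 1.5, 12.5]
finger_gap: 0.0006
```

```bash
python3 - <<'E'
from rig import *
import cv2
im=get_image("side")[220:270,330:390];cv2.imwrite("pics/s8.png",cv2.resize(im,None,fx=10,fy=10,interpolation=cv2.INTER_CUBIC))
cv2.imwrite("pics/w8.png",get_image("wrist"))
s=state();print(s["t"],s["tcp_pos"],s["ft_force"])
E
```

```text
11.3167 [ 0.5768898  -0.15610546  0.02028763] [-2.66153457  1.58118354 12.62940425]
```

View pics/s8.png

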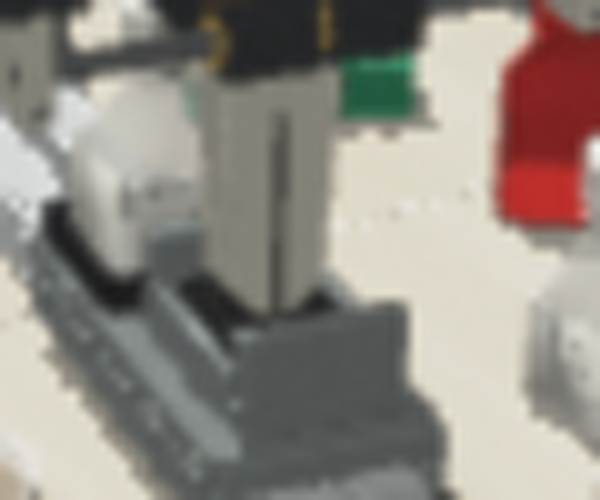

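View pics/w8.png

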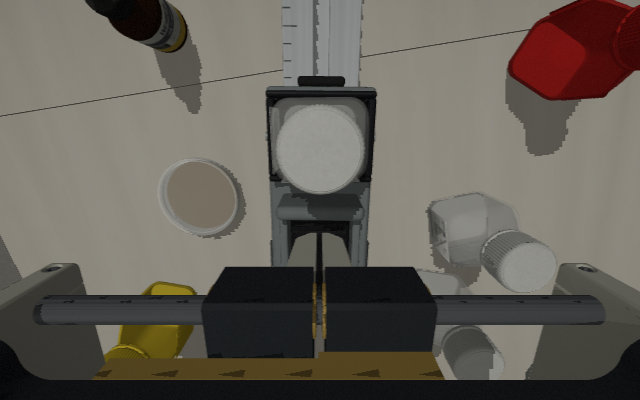

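drive_tool(
  increments=[
    [[0,0,-0.05],0,1],
    [[0,0,-0.1],0,1],
    [[0,0,-0.15],0,1],
    [[0,0,-0.2],0,1],
    [[0,0,-0.2],0,1],
    [[0,0,-0.2],0,1],
    [[0,0,-0.2],0,1],
    [[0,0,-0.2],0,1],
    [[0,0,-0.2],0,1],
    [[0,0,-0.2],0,1],
    [[0,0,-0.15],0,1],
    [[0,0,-0.1],0,1],
    [[0,0,-0.05],0,1],
    [[0,0,0],0,1],
  ],
)

```text
t: 12.48
tcp_pos: [0.5799, -0.1372, 0.0203]
orientation: [0.536, 0.461, -0.536, 0.462]
ft_force: [-4.2, -0.2, 12.4]
finger_gap: 0.0005
```

```bash
python3 - <<'E'
from rig import *
import cv2
s=state();print(s["t"],s["tcp_pos"],s["ft_force"])
im=get_image("side")[180:290,270:430];cv2.imwrite("pics/s9.png",cv2.resize(im,None,fx=5,fy=5,interpolation=cv2.INTER_CUBIC))
cv2.imwrite("pics/w9.png",get_image("wrist"))
E
```

```text
12.4833 [ 0.57992256 -0.1371675   0.02032709] [-4.1803136  -0.15545172 12.41151284]
```

View pics/s9.png

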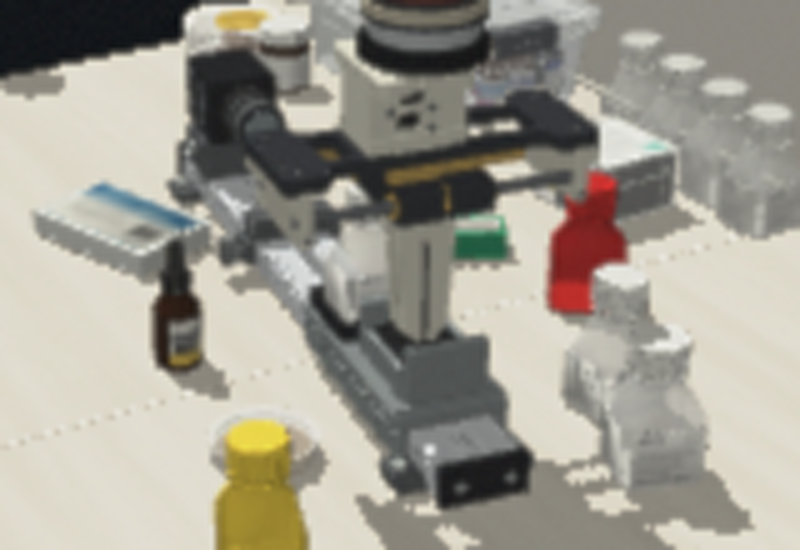

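View pics/w9.png

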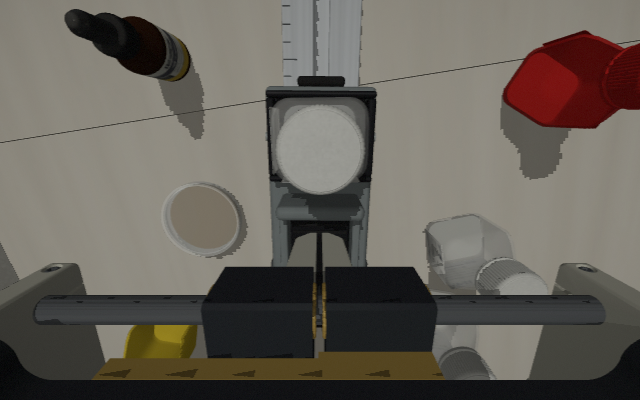

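drive_tool(
  increments=[
    [[0,-0.02,-0.05],0,1],
    [[0,-0.02,-0.1],0,1],
    [[0,0,-0.2],0,1],
    [[0,0,-0.3],0,1],
    [[0,0,-0.35],0,1],
    [[0,0,-0.35],0,1],
    [[0,0,-0.35],0,1],
    [[0,0,-0.35],0,1],
    [[0,0,-0.35],0,1],
    [[0,0,-0.35],0,1],
    [[0,0,-0.35],0,1],
    [[0,0,-0.35],0,1],
    [[0,0,-0.35],0,1],
    [[0,0,-0.35],0,1],
    [[0,0,-0.35],0,1],
    [[0,0,-0.35],0,1],
    [[0,0,-0.3],0,1],
    [[0,0,-0.2],0,1],
    [[0,0,-0.1],0,1],
    [[0,0,0],0,1],
  ],
)

```text
t: 14.25
tcp_pos: [0.5886, -0.0827, 0.0203]
orientation: [0.536, 0.461, -0.535, 0.463]
ft_force: [-1.9, 0.5, 11.3]
finger_gap: 0.0007
```

```bash
python3 - <<'E'
from rig import *
import cv2
s=state();print(s["t"],s["tcp_pos"],s["ft_force"])
im=get_image("side")[180:290,270:430];cv2.imwrite("pics/s10.png",cv2.resize(im,None,fx=5,fy=5,interpolation=cv2.INTER_CUBIC))
cv2.imwrite("pics/w10.png",get_image("wrist"))
E
```

```text
14.25 [ 0.58857357 -0.08272773  0.02033236] [-1.90808082  0.50064778 11.27552931]
```

View pics/s10.png

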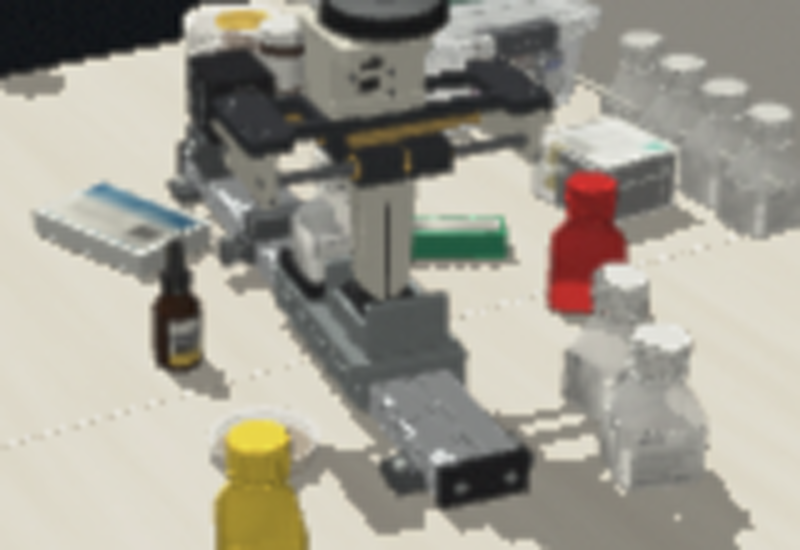

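View pics/w10.png

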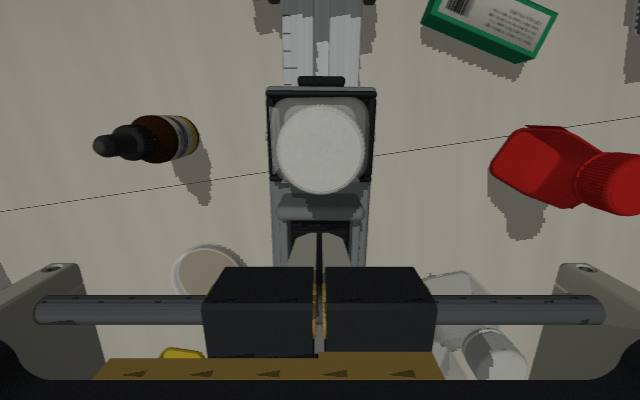

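drive_tool(
  increments=[
    [[0,0,-0.05],0,1],
    [[0,0,-0.1],0,1],
    [[0,0,-0.2],0,1],
    [[0,0,-0.3],0,1],
    [[0,0,-0.3],0,1],
    [[0,0,-0.3],0,1],
    [[0,0,-0.3],0,1],
    [[0,0,-0.3],0,1],
    [[0,0,-0.3],0,1],
    [[0,0,-0.3],0,1],
    [[0,0,-0.3],0,1],
    [[0,0,-0.2],0,1],
    [[0,0,-0.15],0,1],
    [[0,0,-0.1],0,1],
    [[0,0,0],0,1],
    [[0,0,0],0,1],
  ],
)

```text
t: 15.68
tcp_pos: [0.5936, -0.0511, 0.0203]
orientation: [0.536, 0.461, -0.535, 0.463]
ft_force: [-1.8, -0.1, 10.6]
finger_gap: 0.0003
```

```bash
python3 - <<'E'
from rig import *
import cv2
s=state();print(s["t"],s["tcp_pos"],s["ft_force"])
cv2.imwrite("pics/w11.png",cv2.resize(get_image("wrist")[0:250,230:410],None,fx=3,fy=2.4,interpolation=cv2.INTER_CUBIC))
E
```

```text
15.6833 [ 0.59355997 -0.05109566  0.02032568] [-1.76842476 -0.1087832  10.61135838]
```

View pics/w11.png

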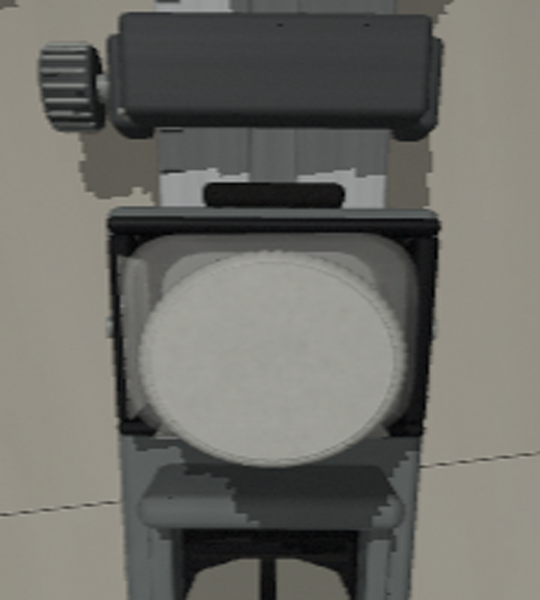

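```bash
python3 - <<'E'
from rig import *; from h import *
w=calibration("wrist")
for z in(.034,.04,.045,.05,.06): print(z,ray(w,321,76.25,z)[1],ray(w,321,53,z)[1],ray(w,321,56,z)[1])
E
```

```text
0.034 0.05299415822300644 0.06609038582214238 0.06443193900104387
0.04 0.05223418579934433 0.06492094790860103 0.06331435393863077
0.045 0.05160087544629256 0.06394641631398325 0.06238303305328653
0.05 0.0509675650932408 0.06297188471936546 0.06145171216794229
0.06 0.04970094438713728 0.06102282153012987 0.0595890703972538
```

drive_tool(
  increments=[
    [[0.03,0,-0.1],0,1],
    [[0,0,-0.1],0,1],
    [[0,0,-0.1],0,1],
    [[0,0,-0.1],0,1],
    [[0,0,-0.1],0,1],
    [[0,0,-0.1],0,1],
    [[0,0,-0.1],0,1],
    [[0,0,-0.1],0,1],
    [[0,0,0],0,1],
    [[0,0,0],0,1],
    [[0,0,0],0,1],
  ],
)

```text
t: 16.65
tcp_pos: [0.5948, -0.0434, 0.0203]
orientation: [0.537, 0.461, -0.535, 0.463]
ft_force: [-2.3, -0.2, 12.3]
finger_gap: 0.0004
```

```bash
python3 - <<'E'
from rig import *
import cv2
s=state();print(s["t"],s["tcp_pos"],s["ft_force"])
cv2.imwrite("pics/w12.png",cv2.resize(get_image("wrist")[20:120,250:390],None,fx=5,fy=5,interpolation=cv2.INTER_CUBIC))
E
```

```text
16.65 [ 0.59476428 -0.04337842  0.02030563] [-2.26455393 -0.17796744 12.27074595]
```

View pics/w12.png

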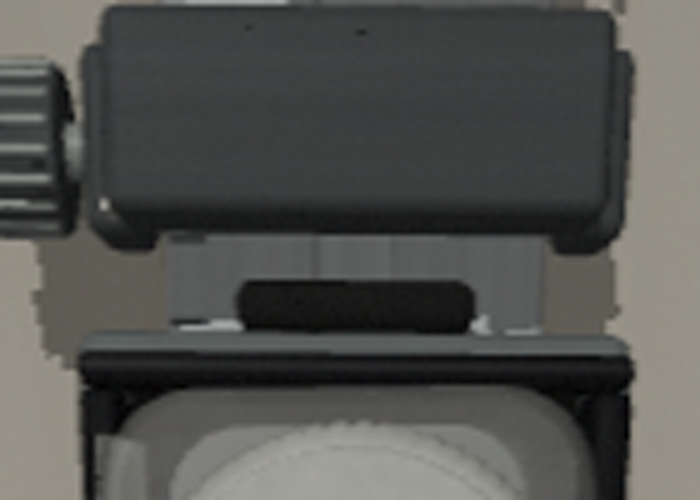

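drive_tool(
  increments=[
    [[0,0,-0.1],0,1],
    [[0,0,-0.1],0,1],
    [[0,0,-0.1],0,1],
    [[0,0,-0.1],0,1],
    [[0,0,0],0,1],
    [[0,0,0],0,1],
  ],
)

```text
t: 17.2
tcp_pos: [0.5954, -0.0394, 0.0203]
orientation: [0.537, 0.461, -0.535, 0.463]
ft_force: [-1.9, 0.2, 11.8]
finger_gap: 0.0007
```

drive_tool(
  increments=[
    [[0,0,-0.1],0,1],
    [[0,0,-0.1],0,1],
    [[0,0,0],0,1],
    [[0,0,0],0,1],
  ],
)

```text
t: 17.53
tcp_pos: [0.5957, -0.0374, 0.0203]
orientation: [0.537, 0.461, -0.535, 0.463]
ft_force: [-2.4, 0.4, 11.1]
finger_gap: 0.0003
```

```bash
python3 - <<'E'
from rig import *
import cv2
s=state();print(s["t"],s["tcp_pos"],s["ft_force"])
cv2.imwrite("pics/w13.png",cv2.resize(get_image("wrist")[20:120,250:390],None,fx=5,fy=5,interpolation=cv2.INTER_CUBIC))
E
```

```text
17.5333 [ 0.59571385 -0.03744753  0.02028111] [-2.3609737   0.35838113 11.12274019]
```

View pics/w13.png

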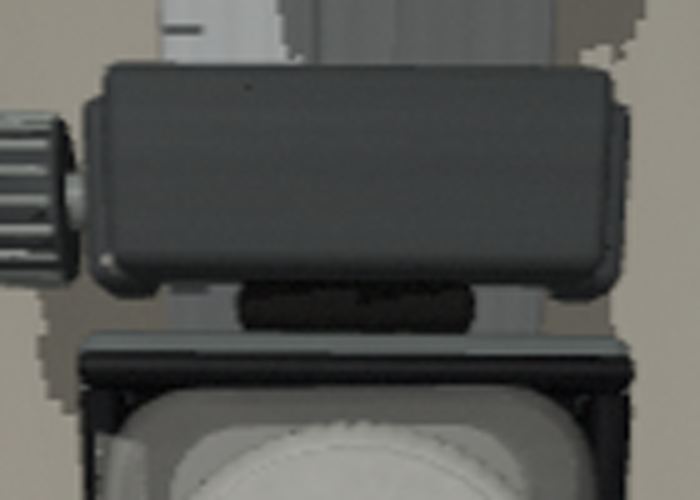

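drive_tool(
  increments=[
    [[0,0,-0.1],0,1],
    [[0,0,-0.1],0,1],
    [[0,0,0],0,1],
    [[0,0,0],0,1],
  ],
)

```text
t: 17.92
tcp_pos: [0.5958, -0.0369, 0.0203]
orientation: [0.536, 0.46, -0.535, 0.463]
ft_force: [-2.4, -1.9, 11.3]
finger_gap: 0.0005
```

drive_tool(
  increments=[
    [[0,0,-0.1],0,1],
    [[0,0,0],0,1],
    [[0,0,0],0,1],
  ],
)

```text
t: 18.17
tcp_pos: [0.5958, -0.037, 0.0203]
orientation: [0.536, 0.459, -0.536, 0.463]
ft_force: [-2.5, -3.3, 11.3]
finger_gap: 0.0001
```

```bash
python3 - <<'E'
from rig import *
import cv2
s=state();print(s["t"],s["tcp_pos"],s["ft_force"])
cv2.imwrite("pics/w14.png",cv2.resize(get_image("wrist")[20:120,250:390],None,fx=5,fy=5,interpolation=cv2.INTER_CUBIC))
E
```

```text
18.1667 [ 0.59580786 -0.03695677  0.02030997] [-2.54462267 -3.26507886 11.26705901]
```

View pics/w14.png

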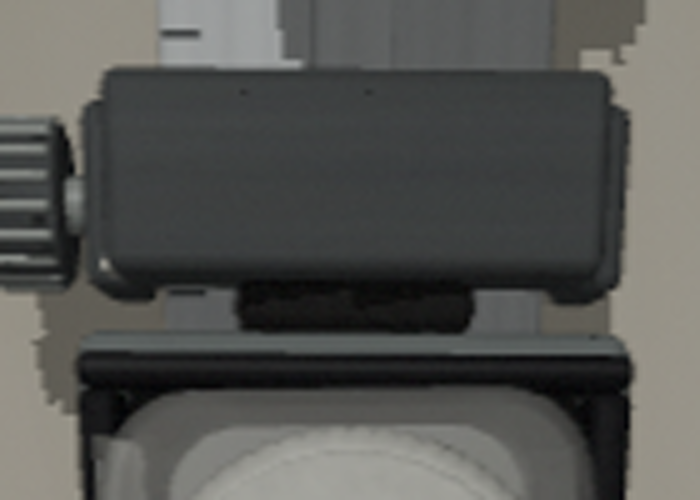

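drive_tool(
  increments=[
    [[0,0,0],0,1],
    [[-0.1,0,0],0,1],
    [[-0.2,0,0],0,1],
    [[-0.3,0,0.05],0,1],
    [[-0.3,0,0.1],0,1],
    [[-0.4,0,0.1],0,1],
    [[-0.6,0,0],0,1],
    [[-1,0,0],0,1],
    [[-1.5,0,0],0,1],
    [[-2,0,0],0,1],
    [[-2,0,0],0,1],
    [[-2,0,0],0,1],
    [[-2,0,0],0,1],
    [[-1.5,0,0],0,1],
    [[-1,0,0],0,1],
    [[-0.5,0,0],0,1],
    [[0,0,0],0,1],
    [[0,0,0],0,1],
    [[0,0,0],0,1],
  ],
)

```text
t: 19.8
tcp_pos: [0.5934, -0.0357, 0.1707]
orientation: [-0.535, -0.462, 0.536, -0.461]
ft_force: [0.3, 0.4, -0.1]
finger_gap: 0.0004
```

```bash
python3 - <<'E'
from rig import *
import cv2
s=state();print(s["t"],s["tcp_pos"],s["ft_force"])
cv2.imwrite("pics/w15.png",get_image("wrist"))
im=get_image("side")[180:290,270:430];cv2.imwrite("pics/s15.png",cv2.resize(im,None,fx=5,fy=5,interpolation=cv2.INTER_CUBIC))
t=get_image("top")[150:270,270:470];cv2.imwrite("pics/t15.png",cv2.resize(t,(800,480),interpolation=cv2.INTER_CUBIC))
E
```

```text
19.8 [ 0.59337706 -0.03569301  0.17069865] [ 0.27767738  0.41934898 -0.12312306]
```

View pics/w15.png

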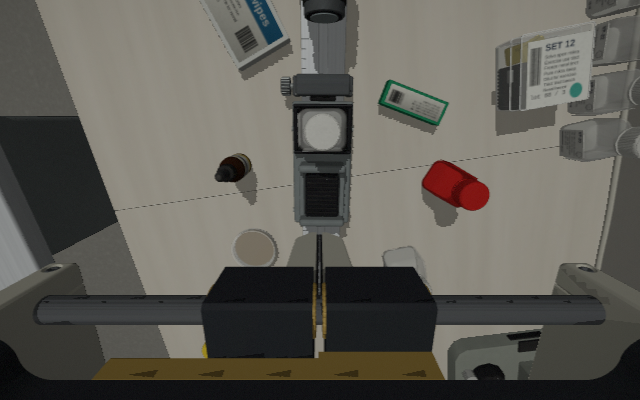

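View pics/s15.png

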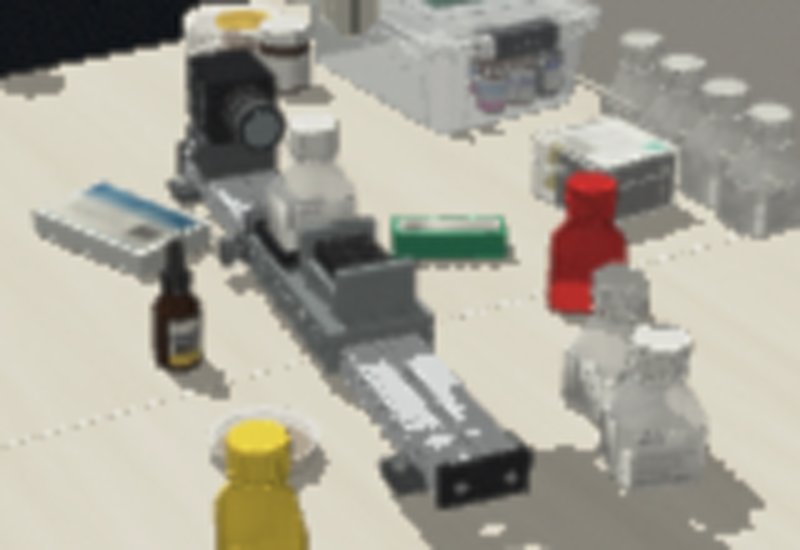

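View pics/t15.png

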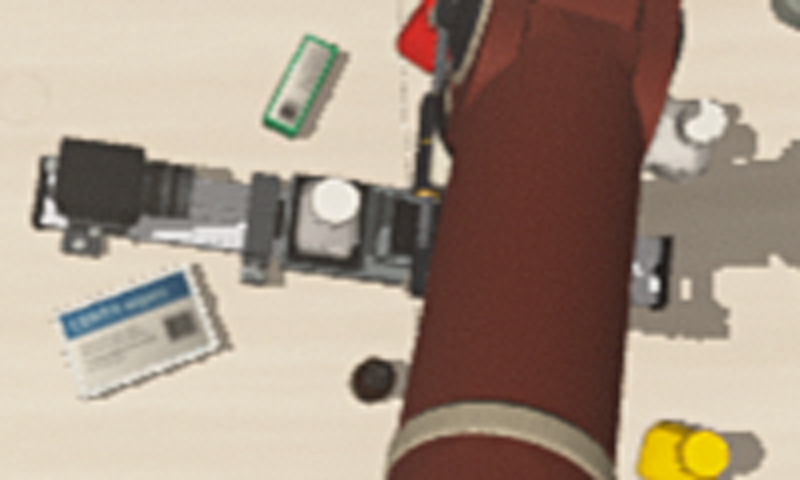

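```bash
python3 - <<'E'
import cv2
t=cv2.imread("pics/w15.png")[65:235,270:380];cv2.imwrite("pics/w15c.png",cv2.resize(t,None,fx=3.5*1,fy=3.5,interpolation=cv2.INTER_CUBIC))
E
```

```text
(no output)
```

View pics/w15c.png

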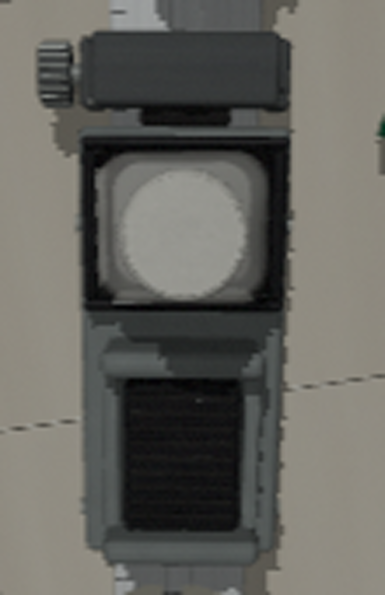

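The bumper meets the clamp face with no gap, the plate looks up as before, and the flask stands upright in its nest. The arm is clear and still, so I'm handing in.

```bash
python3 - <<'E'
from rig import *
s=state();print(s["ft_force"],abs(s["joint_vel"]).max())
print(hand_in())
E
```

```text
[ 0.04443792 -0.37748839 -0.65671417] 0.0062086680491473915
the job is handed in; nothing more can be done
None
```

The carriage is at the stop clamp with the plate released, and I handed the job in at about 20 s of the 42 s allowed. No verdict was reported.

**What I did:** I swung the closed gripper round, clear of the microscope, and lowered it onto the thumb plate. I pressed it fully down (about 5.6 mm by then at 8.6 N, then 12.5 N at the end stop) with the carriage still at its start. Then I pushed the carriage about 120 mm along the rail, with the plate held down by friction only. It stopped moving against the clamp with about 3 N of push. I held it there briefly, then lifted straight up.

**Last checks:**
- **Bumper and clamp:** the wrist picture shows no gap between them. The clamp looks unmoved in the top view, within about 1 px.
- **Flask and plate:** the flask stands upright in its nest and the plate looks up again. The brake itself I could only judge by eye.
- **Surroundings:** the things round the rail that I could see look where they were. The arm hid part of the top view.
- **Robot:** it is clear of everything, with forces near zero.

**What disagreed:**
- **Fingertip height:** contact came with the reported TCP about 39 mm below the plate top, although the TCP is described as the very end of the fingers. The pictures suggested about 32 mm. I relied on the force reading.
- **First plate reading:** my first wrist-camera position was 8 mm off because the arm was still settling. I measured again before going down.

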